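Lock the large bayonet coupling on the battery test bench

TASK

Lock the larger of the two upright spring-sleeve couplings on the bench: pull its knurled sleeve straight up against its spring until the lug at its foot is above the tooth, turn it clockwise (seen from above) past the tooth, and let the spring draw it fully down again into the locked notch on the far side of the tooth. Let go of it, and leave the smaller coupling open as it is.

Things in the scene. Friction and masses are not known exactly. Their poses are not given: they have to be found in the camera images.
- big_grip (a point): Grip point on the upright axis of the larger sleeve, 72 mm above the bench when down. Sleeve: knurled steel tube, 44 mm diameter, 54 mm tall, this point 18 mm below its top; round, so any grip direction will do. It stands on a black flange (80 mm wide) on a grey block 90 mm square; the flange is 36 mm above the bench. z up; x points out along the lug at the sleeve's foot, turning with it.
- big_pull (a joint): Lift of the larger sleeve, m: 0 fully down, 0.022 at its stop. Its brass lug (12 mm long, 8 mm wide, 8 mm tall) lies between 9 mm tall bright teeth that stand on the flange 24 to 36 mm off the axis, and clears them from 0.009; about 0.015 is a good pull. A spring draws the sleeve down: lifting takes 5 N at 0, 10 N at the stop.
- big_turn (a joint): Turn of the larger sleeve, rad, growing clockwise seen from above, 0 to 1.45 between stops. It starts in the open notch (0 to 0.28). The middle of three teeth, at 0.69, bars it from 0.32 to 1.06 unless it is pulled up. In the locked notch (1.06 to 1.45, middle 1.25) it drops fully down. Turns easily (0.03 N m) and stays where left.
- small_turn (a joint): Turn of the smaller coupling's sleeve, rad, same sense; starts in its open notch (0 to 0.28) and is to stay there. It looks like the larger, but its sleeve is 28 mm in diameter and 42 mm tall, on a block 70 mm square. One coupling stands left and one right, either way round.
There are look-alikes about, which are no part of the job. What is shaped like the part that bears small_turn but green or turquoise is not meant.

How it is judged:
By the outcome, as a careful person would: the job done as asked, in the order asked, and still so for the second after the job is handed in, with the robot touching nothing.
It also fails if it takes over 32 s, if anything falls off the work surface, if the arm or the gripper's body presses on something with over 40 N, if the wrist force passes 120 N, or if a joint passes its speed limit or range.

ROBOT

A 7-joint arm with a two-finger parallel gripper is mounted at the origin on the work surface. World frame = base frame: x ahead of the robot, y to its left, z up, the work surface at z = 0. Lengths are in m, angles in rad, forces in N, time in s.
With the tool pointing down it reaches from about 0.4 to 0.85 m from the base axis. Payload 4.4 kg.
Tool frame: the origin (TCP) lies midway between the tips of the shut fingers; the grasp point (between the pads) lies env.grasp_offset behind it (env.grasp_offset is the distance from the TCP to the grasp point, in m); z points along the fingers, y is the direction in which the jaws open and shut (so a half turn about z gives the same grasp; the last joint's range is limited). The gripper opens to 94 mm and grips with 3 to 60 N. Pads are 16 mm wide; open, the fingers measure 119 mm over their backs; the gripper's body (75 mm by 177 mm) begins 78 mm behind the grasp point.
Start: joints at [-0.066, 0.628, 0.038, 1.517, -0.027, 0.996, -0.02], TCP at [0.65, 0, 0.183] pointing down, gripper open.
Joint ranges: [-3.06, 3.06], [-0.37, 2.12], [-1.25, 1.32], [0.18, 2.47], [-1.1, 4.24], [0.23, 1.98], [-2.94, 2.94]. Speed limits (rad/s): [2.57, 2.57, 3.14, 3.14, 3.14, 3.14, 3.14].

INTERFACE

Orientations are given as a rotation vector (axis times angle).
In Python, from station import env gives the robot as it stands. The module is installed in compiled form; this text tells all that it offers.
- The arm moves only by the shell command python3 -m pendant 'ROWS'. ROWS is JSON, a list that holds one entry, the list of rows, each a list of 7 numbers: the shift along the tool's x, y, z in m, then the turn, a rotation vector about the tool's x, y, z in degrees, then the closure in counts, from 0 (fully open) to 255 (shut). A call has 1 to 12 rows; each row shifts and turns the commanded pose from where the row before left it, along the tool's axes as they then stand; what a row does not reach is not made up. A row lasts 1/8 s, in which the tool goes at most 62.5 mm and 10.7 degrees, less where a joint would pass 70% of its speed; a pose out of reach is approached as far as the arm can. A call with a gripper value outside its range is refused whole. The fingers move at their own pace and stop on an object; the grip force is fixed at half the most. Time passes only in rows, so rows that do not move let the fingers close. It gives the time, the measured TCP pose, the force and the opening at its end, in the units of the state.
- env.get_obs(): the state, without advancing time (a new reading comes with each control period).
- env.snapshot(name): name is "scene" or "side" or "wrist"; returns a dict with "color" (420x560x3 uint8, blue, green, red), "mtx" (3x3 intrinsics, pixels), "dist_coeffs" ([k1, k2, p1, p2, k3] as OpenCV has them; the pictures are not rectified), "view" (4x4, takes a point from world to camera coordinates). Camera axes: x right, y down, z forward; pixel columns grow to the right and rows downward; lengths in m; the calibration is good to about 2 mm. A picture is of the moment at which its call begins. There is no depth.
- env.finish_job(): hands the job in, once; it reports no verdict.
Trained networks look in the newest picture that a camera, given by its name, has taken for a name from the list of things; names that differ only in an ending like _2 or _b are one class to them, and where a whole thing is asked for, a point or a joint stands for the part that bears it (a point fixed in the world has none). Each returns a list of dicts, best first, with "confidence" (0 to 1); they miss things now and then, are a little off and sometimes report something else, mostly with a low value. They report only what shows in the picture. A call takes as long as a camera call. They do not tell look-alikes from the thing itself.
- env.look_for(camera, name): "position" ([x, y, z] in m, in world coordinates, good to about 4 mm: the middle of the surface that is visible of it).
- env.pinpoint(camera, name): "position" ([x, y, z] in m, in world coordinates, good to about 4 mm: a listed point, or the origin of a listed thing).
The state is a dict: "time_s": time; "q": joint angles; "qvel": joint speeds; "effort": joint torques, N m; "tcp_pos": TCP position; "ee_rot": TCP orientation; "ft_force": force on the tool from outside, world axes, zero at the start; "wrist_torque": the same for the moment, N m; "width": finger opening in m.
Only numpy, scipy, OpenCV 4.12 (cv2) and the standard library are available. Lean on these libraries where they do the work, as an engineer would, in place of code of your own. Each camera call takes 0.05 s, during which the arm holds its last target.

## Working session

There is one attempt and no reset: what is moved stays moved. The work goes in short steps, Python scripts to look and compute and a shell command to move; the robot and the scene stay as the last step left them, time stands still between calls to the robot, and variables do not carry over. Pictures are saved under pics/ and viewed, and the job is handed in when it is done.

```bash
mkdir -p pics; cat > h.py <<'E'
from station import env
import cv2,numpy as np
def snap(n,f):
    s=env.snapshot(n); cv2.imwrite('pics/'+f,s['color']); return s
E
python3 - <<'E'
from h import *
o=env.get_obs();print(o['time_s'],o['tcp_pos'],o['ee_rot'],o['width'],env.grasp_offset,o['ft_force'])
for c in ['scene','side']:
    snap(c,c+'1.png')
    for n in ['big_grip','small_turn']:
        for f in (env.pinpoint,env.look_for):
            print(c,n,f.__name__,[(np.round(d['position'],3).tolist(),round(d['confidence'],2)) for d in f(c,n)])
E
```

```text
0.0 [6.49297094e-01 3.75594817e-05 1.81776420e-01] [-2.22049665e+00 -2.22057918e+00  2.11225339e-03] 0.09412336095338839 0.0188 [-0.52429695 -0.73810516  0.55998128]
scene big_grip call [([0.552, 0.231, 0.072], 0.83)]
scene big_grip call [([0.564, 0.221, 0.071], 0.64)]Traceback (most recent call last):
  File "<stdin>", line 7, in <module>
ValueError: it knows: big_grip
```

```bash
python3 - <<'E'
from h import *
for c in ['side','scene','wrist']:
    snap(c,c+'2.png')
    for f in (env.pinpoint,env.look_for):
        try: print(c,[(np.round(d['position'],3).tolist(),round(d['confidence'],2)) for d in f(c,'big_grip')])
        except Exception as e: print(e)
    try: print(c,'small',[(np.round(d['position'],3).tolist(),round(d['confidence'],2)) for d in env.look_for(c,'small_turn')])
    except Exception as e: print(e)
E
```

```text
side [([0.549, 0.231, 0.072], 0.56)]
side [([0.54, 0.213, 0.068], 0.79)]
side small [([0.68, -0.291, 0.066], 0.84), ([0.547, -0.316, 0.072], 0.64), ([0.542, 0.212, 0.067], 0.56), ([0.575, -0.181, 0.067], 0.47)]
scene [([0.551, 0.229, 0.072], 0.95)]
scene [([0.566, 0.222, 0.072], 0.89), ([0.568, 0.218, 0.071], 0.25)]
scene small [([0.696, -0.279, 0.067], 0.68), ([0.565, -0.313, 0.064], 0.6), ([0.592, -0.172, 0.07], 0.53)]
wrist []
wrist []
wrist small [([0.588, -0.161, 0.043], 0.54), ([0.554, -0.295, 0.043], 0.47), ([0.688, -0.272, 0.046], 0.46)]
```

View pics/scene1.png

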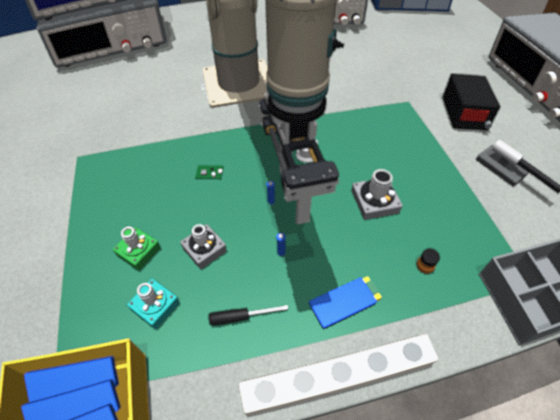

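View pics/side2.png

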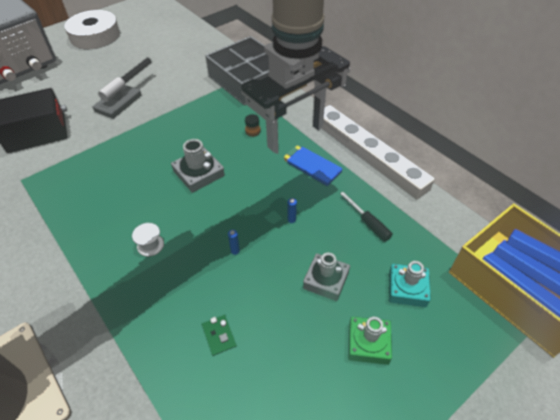

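View pics/wrist2.png

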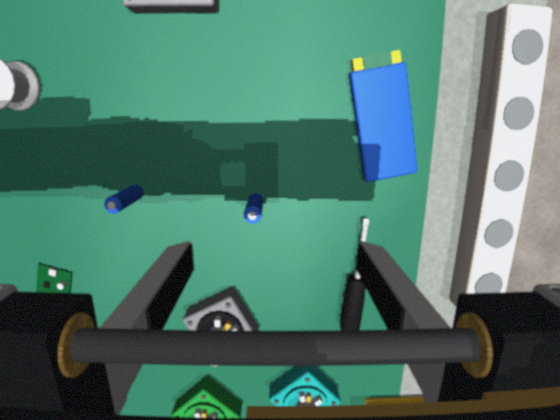

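Candidates in the scene picture are the grey couplings at (380,190) and (203,243), the green one at (133,245) and the turquoise one at (150,300). The grey one at (380,190) has the wider sleeve and the bigger block, so it is the larger. I'll check it in a close crop.

```bash
python3 - <<'E'
from h import *
a=cv2.imread('pics/scene2.png')[150:230,335:425];b=cv2.imread('pics/side2.png')[125:205,155:245]
c=cv2.imread('pics/scene2.png')[210:280,165:245]
f=lambda i:cv2.resize(i,(390,290),interpolation=cv2.INTER_CUBIC)
cv2.imwrite('pics/crop1.png',np.vstack([np.hstack([f(a),f(b)]),np.hstack([f(c),f(c)*0])]))
# project check
for n in ['scene','side']:
    s=env.snapshot(n);V=s['view']
    P=np.array([[.551,.230,.072],[.551,.230,.09],[.551,.230,.036]])
    print(n,cv2.projectPoints(P,cv2.Rodrigues(V[:3,:3])[0],V[:3,3],s['mtx'],np.array(s['dist_coeffs']))[0][:,0].round(1).tolist())
E
```

```text
scene [[381.6, 182.9], [383.3, 177.3], [378.4, 193.4]]
side [[194.8, 149.9], [193.5, 143.8], [197.3, 161.5]]
```

View pics/crop1.png

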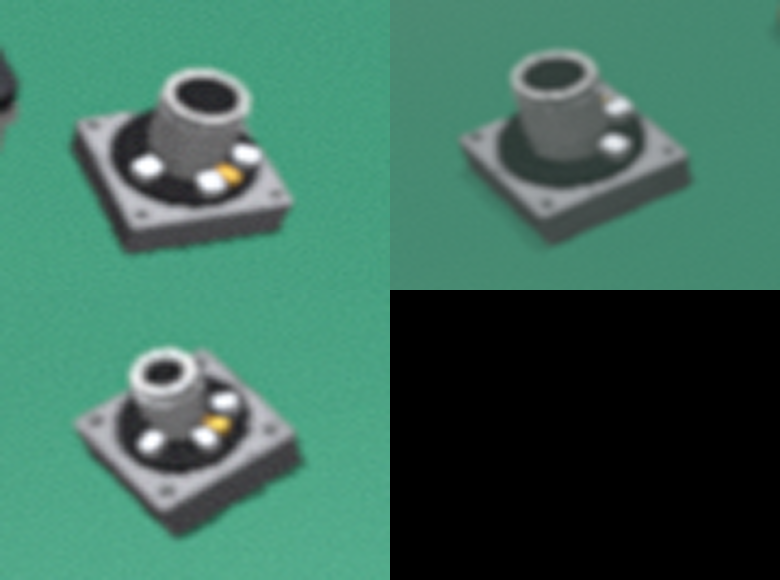

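The crop confirms it: the coupling at (380,190) is grey and larger. Its lug sits between the first two teeth, in the open notch, as expected. The pinpoint of about (0.551, 0.230) reprojects onto it. I'll move above it now.

```bash
python3 -m pendant '[[[0.04,-0.016,0,0,0,0,0],[0.04,-0.016,0,0,0,0,0],[0.04,-0.016,0,0,0,0,0],[0.04,-0.016,0,0,0,0,0],[0.04,-0.017,0,0,0,0,0],[0.03,-0.017,0,0,0,0,0],[0,0,0,0,0,0,0],[0,0,0,0,0,0,0]]]'
python3 - <<'E'
from h import *
for c in ['wrist','scene','side']:
    s=snap(c,c+'3.png')
    for f in (env.pinpoint,):
        print(c,[(np.round(d['position'],3).tolist(),round(d['confidence'],2)) for d in f(c,'big_grip')])
    V=s['view'];P=np.array([[.551,.230,.09]])
    print(cv2.projectPoints(P,cv2.Rodrigues(V[:3,:3])[0],V[:3,3],s['mtx'],np.array(s['dist_coeffs']))[0][:,0].round(1).tolist())
o=env.get_obs();print(o['tcp_pos'],o['q'])
E
```

```text
time_s: 1.85
tcp_pos: [0.5527, 0.2288, 0.1828]
ee_rot: [2.222, 2.219, -0.0]
ft_force: [-0.1, -0.0, -0.8]
width: 0.0939
wrist [([0.547, 0.233, 0.071], 0.88)]
[[272.6, 205.0]]
scene []
[[383.3, 177.3]]
side []
[[193.5, 143.8]]
[0.55249678 0.22899564 0.18266308] [-0.46371825  0.55218801  0.03722803  1.66928136 -0.02417208  0.92057812
 -0.41907379]
```

View pics/wrist3.png

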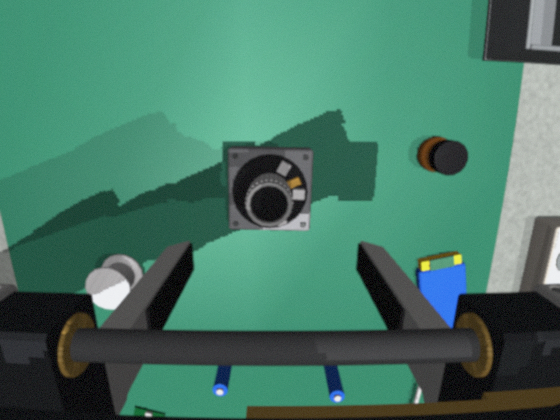

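The wrist view shows the larger sleeve's rim near (269,201), with the lug between two teeth at (285,168) and (298,195). I'll measure the rim and block centres.

```bash
python3 - <<'E'
from h import *
s=env.snapshot('wrist');g=s['color']
cv2.imwrite('pics/w4.png',cv2.resize(g[130:250,210:330],(600,600),interpolation=cv2.INTER_CUBIC))
V=np.array(s['view'])
def bp(u,v,z):
    p=cv2.undistortPoints(np.array([[[u,v]]],float),s['mtx'],np.array(s['dist_coeffs']))[0,0]
    R=V[:3,:3];c=-R.T@V[:3,3];d=R.T@np.array([*p,1]);return (c+d*(z-c[2])/d[2]).round(4)
for uv in [(269,201),(269,203),(290,201)]: print('rim',bp(*uv,.09))
for uv in [(229,149),(311,149),(311,230),(230,230),(270,189.5)]: print('blk',bp(*uv,.03))
E
```

```text
rim [0.5475 0.234  0.09  ]
rim [0.5475 0.2322 0.09  ]
rim [0.5664 0.234  0.09  ]
blk [0.5052 0.2752 0.03  ]
blk [0.5907 0.275  0.03  ]
blk [0.593  0.1859 0.03  ]
blk [0.503  0.1861 0.03  ]
blk [0.5477 0.2319 0.03  ]
```

View pics/w4.png

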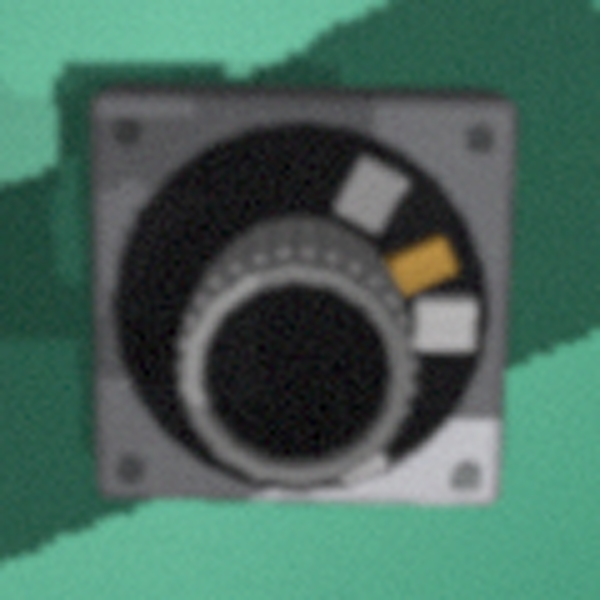

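The rim centre in the zoom is (297,375), which is about (0.548, 0.230). The block's bolts give (0.548, 0.231) and the scene camera gave (0.551, 0.230), so I'll use (0.549, 0.2305). The lug is about 25.5° short of the middle tooth, so turn ≈ 0.245 rad and about 58° takes it to 1.25. Descending to TCP z = 0.056 and gripping.

```bash
python3 -m pendant '[[[0.0015,-0.0035,0.03,0,0,0,0],[0,0,0.03,0,0,0,0],[0,0,0.03,0,0,0,0],[0,0,0.025,0,0,0,0],[0,0,0.012,0,0,0,0],[0,0,0,0,0,0,0],[0,0,0,0,0,0,0]]]'; python3 -m pendant '[[[0,0,0,0,0,0,60],[0,0,0,0,0,0,110],[0,0,0,0,0,0,180],[0,0,0,0,0,0,255],[0,0,0,0,0,0,255],[0,0,0,0,0,0,255],[0,0,0,0,0,0,255],[0,0,0,0,0,0,255]]]'
```

```text
time_s: 3.08
tcp_pos: [0.5494, 0.2319, 0.0567]
ee_rot: [2.221, 2.221, 0.003]
ft_force: [0.1, -0.3, -0.2]
width: 0.0942
time_s: 4.08
tcp_pos: [0.5477, 0.2315, 0.0557]
ee_rot: [-2.221, -2.221, 0.002]
ft_force: [-2.9, 0.1, 2.9]
width: 0.0431
```

```bash
python3 -m pendant '[[[0,-0.001,-0.004,0,0,0,255],[0,0,-0.004,0,0,0,255],[0,0,-0.004,0,0,0,255],[0,0,-0.004,0,0,0,255],[0,0,0,0,0,0,255],[0,0,0,0,0,0,255]]]'
python3 - <<'E'
from h import *
for c in ['scene','side','wrist']: snap(c,c+'5.png')
a=cv2.imread('pics/scene5.png')[130:230,335:435];b=cv2.imread('pics/side5.png')[105:205,145:245]
f=lambda i:cv2.resize(i,(390,390),interpolation=cv2.INTER_CUBIC)
cv2.imwrite('pics/crop5.png',np.hstack([f(a),f(b)]))
o=env.get_obs();print(o['tcp_pos'],o['ft_force'],o['width'])
E
```

```text
time_s: 4.82
tcp_pos: [0.5476, 0.2315, 0.0716]
ee_rot: [2.221, 2.221, 0.0]
ft_force: [1.0, 0.8, -7.8]
width: 0.0433
[0.54760225 0.23144746 0.0715754 ] [ 0.3909422   0.67224226 -8.26083102] 0.043584947758006344
```

View pics/crop5.png

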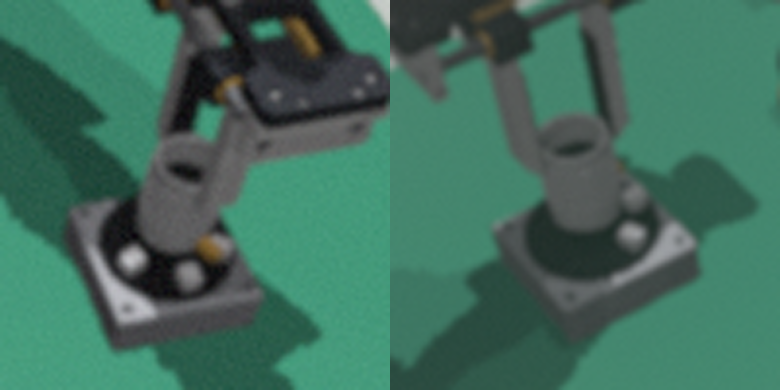

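View pics/wrist5.png

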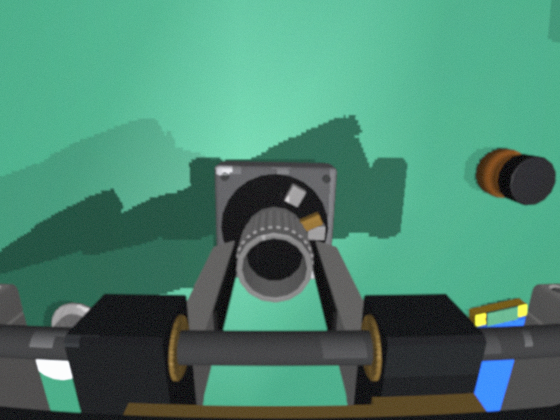

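The lug at (312,220) in the wrist picture now stands above the teeth. The 8.3 N pull matches the spring at about 15 mm. Turning clockwise 58°.

```bash
python3 -m pendant '[[[0,0,0,0,0,8,255],[0,0,0,0,0,10,255],[0,0,0,0,0,10,255],[0,0,0,0,0,10,255],[0,0,0,0,0,10,255],[0,0,0,0,0,10,255],[0,0,0,0,0,0,255],[0,0,0,0,0,0,255]]]'
python3 - <<'E'
from h import *
for c in ['scene','side','wrist']: snap(c,c+'6.png')
a=cv2.imread('pics/scene6.png')[130:230,335:435];b=cv2.imread('pics/side6.png')[105:205,145:245]
f=lambda i:cv2.resize(i,(390,390),interpolation=cv2.INTER_CUBIC)
cv2.imwrite('pics/crop6.png',np.hstack([f(a),f(b)]))
o=env.get_obs();print(o['tcp_pos'],o['ft_force'],o['wrist_torque'],o['width'],o['q'])
from scipy.spatial.transform import Rotation as R
print(R.from_rotvec(o['ee_rot']).as_matrix().round(3))
E
```

```text
time_s: 5.98
tcp_pos: [0.5493, 0.2302, 0.0719]
ee_rot: [3.017, 0.87, 0.004]
ft_force: [4.5, -2.9, -8.2]
width: 0.0434
[0.54928499 0.23021016 0.071932  ] [ 4.29015316 -3.33903277 -9.09612153] [-0.88619919 -1.19139047  0.00526097] 0.04323150965785691 [-0.6408553   0.71047331  0.31467462  1.78366578 -0.31720862  0.69496048
 -1.16180736]
[[ 0.847  0.532  0.003]
 [ 0.532 -0.847 -0.001]
 [ 0.002  0.003 -1.   ]]
```

View pics/crop6.png

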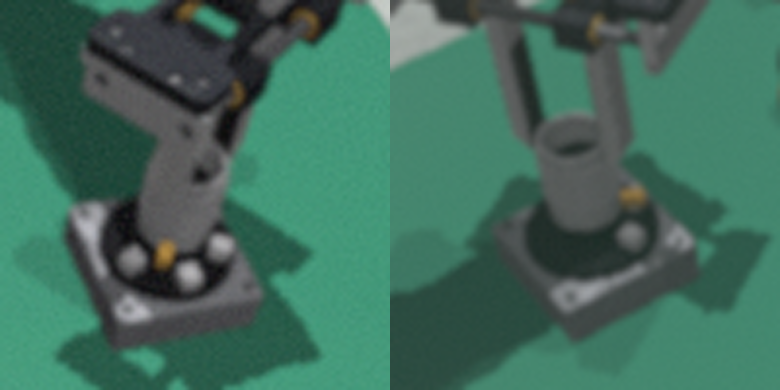

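View pics/wrist6.png

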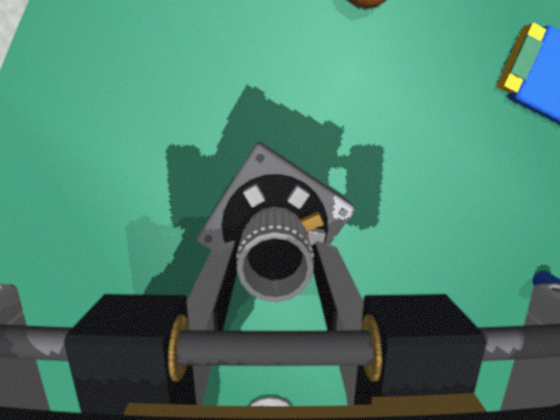

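The lug is now between the middle and third teeth: (165,255) in the left crop, against teeth at (190,275) and (132,260). It hasn't slipped in the grip (lug still at (312,220) in the wrist view), and the measured turn is 57.9°. Lowering with the spring, then letting go.

```bash
python3 -m pendant '[[[0,0,0.004,0,0,0,255],[0,0,0.004,0,0,0,255],[0,0,0.004,0,0,0,255],[0,0,0.003,0,0,0,255],[0,0,0,0,0,0,255],[0,0,0,0,0,0,255]]]'
python3 - <<'E'
from h import *
for c in ['scene','side','wrist']: snap(c,c+'7.png')
a=cv2.imread('pics/scene7.png')[130:230,335:435];b=cv2.imread('pics/side7.png')[105:205,145:245]
f=lambda i:cv2.resize(i,(390,390),interpolation=cv2.INTER_CUBIC)
cv2.imwrite('pics/crop7.png',np.hstack([f(a),f(b)]))
E
```

```text
time_s: 6.88
tcp_pos: [0.5494, 0.2303, 0.0573]
ee_rot: [3.017, 0.869, 0.004]
ft_force: [3.8, -3.9, -4.9]
width: 0.0433
```

View pics/crop7.png

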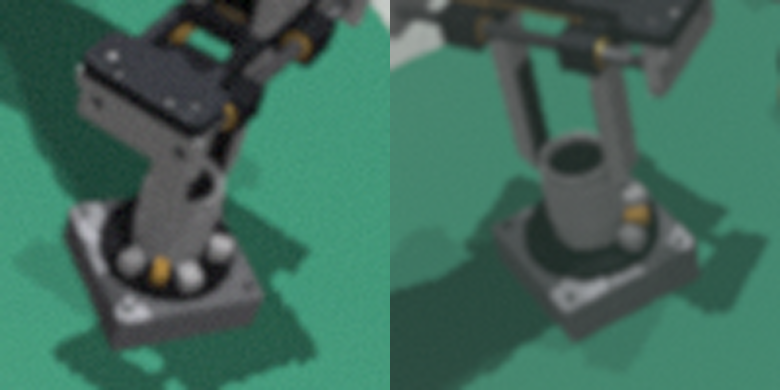

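The lug, at (160,270), is between the teeth at (190,275) and (132,260), and almost down. Releasing it; the spring takes it the rest of the way.

```bash
python3 -m pendant '[[[0,0,0,0,0,0,150],[0,0,0,0,0,0,60],[0,0,0,0,0,0,0],[0,0,0,0,0,0,0],[0,0,0,0,0,0,0],[0,0,0,0,0,0,0]]]' && python3 -m pendant '[[[0,0,-0.02,0,0,0,0],[0,0,-0.03,0,0,0,0],[0,0,-0.03,0,0,0,0],[0,0,-0.03,0,0,0,0],[0,0,-0.02,0,0,0,0],[-0.06,0,0,0,0,0,0],[-0.06,0,0,0,0,0,0],[0,0,0,0,0,0,0],[0,0,0,0,0,0,0]]]'
python3 - <<'E'
from h import *
S={c:snap(c,c+'8.png') for c in ['scene','side','wrist']}
a=cv2.imread('pics/scene8.png')[130:230,335:435];b=cv2.imread('pics/side8.png')[105:205,145:245]
f=lambda i:cv2.resize(i,(390,390),interpolation=cv2.INTER_CUBIC)
cv2.imwrite('pics/crop8.png',np.hstack([f(a),f(b)]))
for c in S: print(c,[(np.round(d['position'],3).tolist(),round(d['confidence'],2)) for d in env.pinpoint(c,'big_grip')])
E
```

```text
time_s: 7.78
tcp_pos: [0.5474, 0.2317, 0.0567]
ee_rot: [-3.02, -0.866, 0.0]
ft_force: [-0.4, 0.1, 0.1]
width: 0.09
time_s: 8.9
tcp_pos: [0.4468, 0.1686, 0.1873]
ee_rot: [-3.019, -0.866, -0.003]
ft_force: [0.6, 1.4, 0.4]
width: 0.0939
scene [([0.552, 0.231, 0.07], 0.78)]
side [([0.549, 0.23, 0.07], 0.76)]
wrist []
```

View pics/crop8.png

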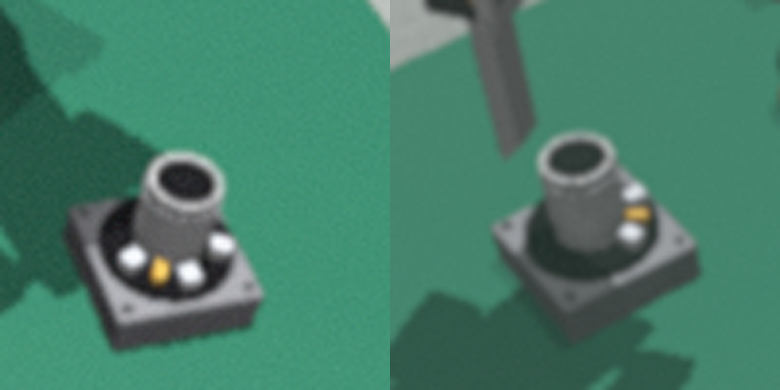

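View pics/wrist8.png

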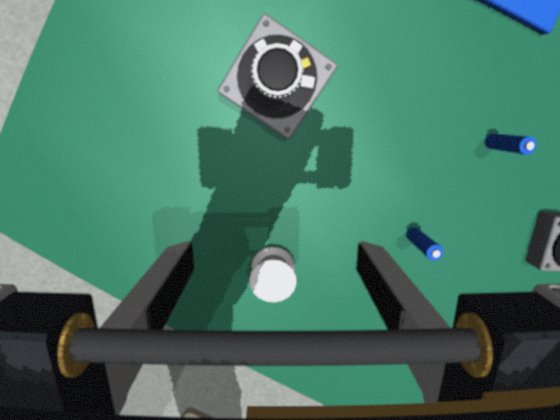

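View pics/scene8.png

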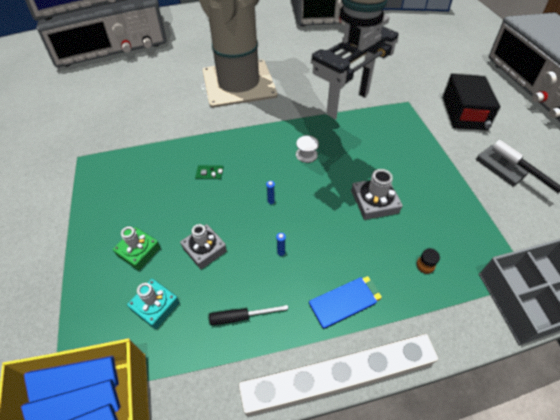

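The sleeve is down (grip point read at z ≈ 0.070), with the lug between the middle and third teeth in both the scene and side views. The small coupling at (203,243) is unchanged, and the gripper is clear.

```bash
python3 -c "
from station import env
print(env.finish_job())"
```

```text
the job is handed in; nothing more can be done
None
```

The larger (grey, left) coupling is locked, and I handed the job in at about 9 s of the 32 s allowed. I gripped its sleeve, pulled it up about 15 mm, turned it 58° clockwise past the middle tooth, lowered it and let go. The spring drew it the rest of the way down.

**Checks during the move:** the pull was about 8 N, which matches the spring. The turn measured 57.9°, with no slip seen in the grip.

**Final checks:**
- The lug sits between the middle and third teeth in the scene, side and wrist pictures.
- The grip point read about 70 mm high from two cameras. Fully down is 72 mm, so this agrees within their 4 mm accuracy.
- The smaller coupling looks unchanged, and the gripper is clear of everything.

**What failed or disagreed:** the wrist camera's pinpoint returned nothing in the last check. The cameras also differed by 3–4 mm on the sleeve's position before the grasp. I took a value between them, and that grasp showed only about 3 N of side force.

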